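Make up a batch of four reef discs

TASK

Make up the batch in the white pipe bay to exactly four white discs, counting those already in it: slide more white discs over the table through the bay's open front, keeping them flat on the table and not lifting them, until each lies wholly past the blue tape, and leave the one spare white disc where it is. Pink discs do not count: leave them where they lie, even one in the bay, and do not disturb the rocks and other things.

Things in the scene. Friction and masses are not known exactly. Their poses are not given: they have to be found in the camera images.
- bay: Fixed U of white pipe, 33 mm high, flat on the table. Origin on the table; x runs from open front to back. Inside is bare table: y -138 to 138 mm, back pipe's face at x = 83 mm. Side pipes, 33 mm thick, centred on y = +-155 mm, end at x = -70 mm. Flat blue tape across the mouth, x -70 to -52 mm. At the start two discs lie side by side at its back: both white, or one pink.
- disc1: Round bone-white ceramic disc (a base for growing coral), 50 mm diameter, 12 mm thick, about 45 g, lying flat on the table; origin at the centre of its underside. One of five alike (disc1 to disc5). Always starts in the bay, near its back.
- disc2: Round bone-white ceramic disc (a base for growing coral), 50 mm diameter, 12 mm thick, about 45 g, lying flat on the table; origin at the centre of its underside. One of five alike (disc1 to disc5). Starts in the bay or on the table between the robot and the bay.
- disc3: Round bone-white ceramic disc (a base for growing coral), 50 mm diameter, 12 mm thick, about 45 g, lying flat on the table; origin at the centre of its underside. One of five alike (disc1 to disc5). Starts on the table between the robot and the bay.
- disc4: Round bone-white ceramic disc (a base for growing coral), 50 mm diameter, 12 mm thick, about 45 g, lying flat on the table; origin at the centre of its underside. One of five alike (disc1 to disc5). Starts on the table between the robot and the bay.
- disc5: Round bone-white ceramic disc (a base for growing coral), 50 mm diameter, 12 mm thick, about 45 g, lying flat on the table; origin at the centre of its underside. One of five alike (disc1 to disc5). Starts on the table between the robot and the bay.
- pink1: Disc of the same size and weight, but pink all over; origin at the centre of its underside. Starts among the white ones on the table or in the bay. Not to be moved.
- pink2: Another pink disc of the same size, on the table to the robot's right. Not to be moved.
- rubble_white: Loose cream rock, about 100 x 80 x 60 mm, left of the bay's mouth; origin under its centre. Bystander.
- rubble_pink: Loose pink rock, about 85 x 75 x 55 mm, right of the bay; origin under its centre. Bystander.
- tee: Loose white pipe tee, 66 x 50 x 33 mm, on the right; origin under its centre. Bystander.
- elbow: Loose white pipe elbow, legs 38 mm, 33 mm high, on the left; origin under its corner. Bystander.
- putty_jar: White jar with green cap, 60 mm diameter, 75 mm high, on the left; origin under its centre. Bystander.
- brush: Hand brush lying far to the left; origin under its middle. Bystander.
Things that resemble listed ones, but are neither listed nor needed, are in the scene too. Leave any orange look-alike of the disc4 alone. Leave any turquoise look-alike of the disc3 alone.

How it is judged:
At the end, for the whole second after the job is handed in: Exactly four white discs lie flat on the table inside the bay, their centres between its pipes and past the tape's inner edge (so a disc may still overlap the tape by half); the fifth white disc is still outside in front of the bay, within 50 mm of where it started; all at rest ((((x of disc2 in the frame of bay below -0.095 m and distance of disc2 from where it was at the start of the episode below 0.05 m) and (x of disc1 in the frame of bay between -0.052 and 0.1 m and y of disc1 in the frame of bay between -0.14 and 0.14 m) and (x of disc3 in the frame of bay between -0.052 and 0.1 m and y of disc3 in the frame of bay between -0.14 and 0.14 m) and (x of disc4 in the frame of bay between -0.052 and 0.1 m and y of disc4 in the frame of bay between -0.14 and 0.14 m) and (x of disc5 in the frame of bay between -0.052 and 0.1 m and y of disc5 in the frame of bay between -0.14 and 0.14 m)) or ((x of disc3 in the frame of bay below -0.095 m and distance of disc3 from where it was at the start of the episode below 0.05 m) and (x of disc1 in the frame of bay between -0.052 and 0.1 m and y of disc1 in the frame of bay between -0.14 and 0.14 m) and (x of disc2 in the frame of bay between -0.052 and 0.1 m and y of disc2 in the frame of bay between -0.14 and 0.14 m) and (x of disc4 in the frame of bay between -0.052 and 0.1 m and y of disc4 in the frame of bay between -0.14 and 0.14 m) and (x of disc5 in the frame of bay between -0.052 and 0.1 m and y of disc5 in the frame of bay between -0.14 and 0.14 m)) or ((x of disc4 in the frame of bay below -0.095 m and distance of disc4 from where it was at the start of the episode below 0.05 m) and (x of disc1 in the frame of bay between -0.052 and 0.1 m and y of disc1 in the frame of bay between -0.14 and 0.14 m) and (x of disc2 in the frame of bay between -0.052 and 0.1 m and y of disc2 in the frame of bay between -0.14 and 0.14 m) and (x of disc3 in the frame of bay between -0.052 and 0.1 m and y of disc3 in the frame of bay between -0.14 and 0.14 m) and (x of disc5 in the frame of bay between -0.052 and 0.1 m and y of disc5 in the frame of bay between -0.14 and 0.14 m)) or ((x of disc5 in the frame of bay below -0.095 m and distance of disc5 from where it was at the start of the episode below 0.05 m) and (x of disc1 in the frame of bay between -0.052 and 0.1 m and y of disc1 in the frame of bay between -0.14 and 0.14 m) and (x of disc2 in the frame of bay between -0.052 and 0.1 m and y of disc2 in the frame of bay between -0.14 and 0.14 m) and (x of disc3 in the frame of bay between -0.052 and 0.1 m and y of disc3 in the frame of bay between -0.14 and 0.14 m) and (x of disc4 in the frame of bay between -0.052 and 0.1 m and y of disc4 in the frame of bay between -0.14 and 0.14 m))) and height (world z) of each of disc1, disc2, disc3, disc4, disc5 below 0.006 m and angle between each of disc1, disc2, disc3, disc4, disc5's own z axis and vertical below 0.1 rad and linear speed of each of disc1, disc2, disc3, disc4, disc5 below 0.01 m/s); the robot touches nothing.
It fails at once if a white disc is lifted more than 20 mm off the table or tipped (height (world z) of any of disc1, disc2, disc3, disc4, disc5 above 0.02 m or angle between any of disc1, disc2, disc3, disc4, disc5's own z axis and vertical above 0.7 rad).
It fails at once if a pink disc is moved more than 35 mm (distance of any of pink1, pink2 from where it was at the start of the episode above 0.035 m).
It fails at once if a rock, fitting, jar or brush is moved more than 35 mm (distance of any of rubble_white, rubble_pink, tee, elbow, putty_jar, brush from where it was at the start of the episode above 0.035 m).
It also fails if it takes over 54 s, if anything falls off the work surface, if the arm or the gripper's body presses on something with over 40 N, if the wrist force passes 120 N, or if a joint passes its speed limit or range.

ROBOT

A 7-joint arm with a two-finger parallel gripper is mounted at the origin on the work surface. World frame = base frame: x ahead of the robot, y to its left, z up, the work surface at z = 0. Lengths are in m, angles in rad, forces in N, time in s.
With the tool pointing down it reaches from about 0.35 to 0.9 m from the base axis. Payload 8.1 kg.
Tool frame: the origin (TCP) lies on the centre line of the jaws, within the pads' length; the fingertips stand arm.tip_extent ahead of it and the grasp point (between the pads) lies 3 mm ahead of it (arm.tip_extent is the distance from the TCP to the fingertips, in m); y points along the fingers, z is the direction in which the jaws open and shut, and the axes are right-handed (so a half turn about y gives the same grasp; the last joint's range is limited). The gripper opens to 92 mm and grips with 3 to 60 N. Pads are 19 mm wide; open, the fingers measure 130 mm over their backs; the gripper's body (75 mm by 190 mm) begins 47 mm behind the grasp point.
Start: joints at [1.219, 0.434, 0.025, 1.573, -0.012, 1.134, -0.075], TCP at [0.154, -0.606, 0.249] pointing down, gripper open.
Joint ranges: [-2.62, 2.62], [-0.44, 2.09], [-1.27, 1.32], [0.08, 2.57], [-1.32, 4.46], [0.12, 2], [-2.74, 2.74]. Speed limits (rad/s): [2.22, 2.22, 3.01, 3.01, 3.14, 3.14, 3.14].

INTERFACE

Orientations are given as a rotation vector (axis times angle).
In Python, from cell import observe, get_image, sign_off, boxes_of, place_of, arm gives the robot as it stands.
- The arm moves only by the tool arm_command, never from a script. Its argument "plan" is a list of rows, each a list of 2 entries, a list of its own where there are three numbers: the shift along the tool's x, y, z in m, then the turn, a rotation vector about the tool's x, y, z in degrees. In form: [[[tx, ty, tz], [ax, ay, az]], ...]. A call has 1 to 5 rows; each row is the pose to reach, as a shift and turn from the pose commanded when the call began, along the tool's axes at that moment; what a row does not reach only later rows make up. A row lasts 1/10 s, in which the tool goes at most 50 mm and 8.59 degrees, less where a joint would pass 70% of its speed; a pose out of reach is approached as far as the arm can. A call with a gripper value outside its range is refused whole. "fingers" is the closure, from -1 (fully open) to 1 (shut), set as the call begins (left out, the last holds). The fingers move at their own pace and stop on an object; "squeeze" is the grip in N (left out, the last holds). Time passes only in rows, so rows that repeat a pose let the fingers close. It gives the time, the measured TCP pose, the force and the opening at its end, in the units of the state.
- observe(): the state, without advancing time (a new reading comes with each control period).
- get_image(name): name is "scene" or "top" or "wrist"; returns a dict with "color" (400x640x3 uint8, red, green, blue), "camera_matrix" (3x3 intrinsics, pixels), "world_to_cam" (4x4, takes a point from world to camera coordinates); the wrist camera has in their place "mount" (4x4, takes a point from camera to tool coordinates, whose origin is the TCP and whose axes are the tool frame's). Camera axes: x right, y up, looking along -z (the intrinsics and any distortion apply to the point x, -y, -z); pixel columns grow to the right and rows downward; lengths in m; the calibration is good to about 2 mm. A picture is of the moment at which its call begins: read the wrist's pose just before it. There is no depth.
- sign_off(): hands the job in, once; it reports no verdict.
Trained networks look in a picture, given as the dict that the camera call returned (one of the last four; its "shot" number tells which), for a name from the list of things; names that differ only in an ending like _2 or _b are one class to them, and where a whole thing is asked for, a point or a joint stands for the part that bears it (a point fixed in the world has none). Each returns a list of dicts, best first, with "confidence" (0 to 1); they miss things now and then, are a little off and sometimes report something else, mostly with a low value. They report only what shows in the picture. A call takes as long as a camera call. They do not tell look-alikes from the thing itself.
- boxes_of(picture, thing): "point" ([column, row] in pixels, amid what is visible of it).
- place_of(picture, thing): "point" ([column, row] in pixels: a listed point, or the origin of a listed thing).
The state is a dict: "clock": time; "joints": joint angles; "dq": joint speeds; "joint_efforts": joint torques, N m; "position": TCP position; "ee_rot": TCP orientation; "force": force on the tool from outside, world axes, zero at the start; "ft_torque": the same for the moment, N m; "width": opening from 0.0 (shut) to 1.0 (fully open).
Only numpy, scipy, OpenCV 4.12 (cv2) and the standard library are available. Lean on these libraries where they do the work, as an engineer would, in place of code of your own. Each camera call takes 0.05 s, during which the arm holds its last target.

## Working session

There is one attempt and no reset: what is moved stays moved. The work goes in short steps, Python scripts to look and compute and a tool call to move; the robot and the scene stay as the last step left them, time stands still between calls to the robot, and variables do not carry over. Pictures are saved under pics/ and viewed, and the job is handed in when it is done.

Besides the shell and the picture viewer there is one more tool, called after "Emit:" as name(argument=value, ...), one argument or row to a line, values as JSON. arm_command: Moves the arm, as the interface text tells. Its arguments: {"type":"object","properties":{"plan":{"type":"array","items":{"type":"array"}},"fingers":{"type":"number"},"squeeze":{"type":"number"}},"required":["plan"]}

```bash
ls; mkdir -p pics
cat > h.py <<'E'
import numpy as np,cv2
from cell import *
def save(im,n): cv2.imwrite(f'pics/{n}.png',im['color'][:,:,::-1])
def ray(im,p):
    K=np.array(im['camera_matrix']);W=np.array(im['world_to_cam'])
    d=np.linalg.inv(K)@np.array([p[0],p[1],1.]);d=np.array([d[0],-d[1],-d[2]])
    R=W[:3,:3];c=-R.T@W[:3,3];return c,R.T@d
def onz(im,p,z=0.):
    c,d=ray(im,p);return c+d*(z-c[2])/d[2]
def proj(im,P):
    K=np.array(im['camera_matrix']);W=np.array(im['world_to_cam'])
    q=W[:3,:3]@np.asarray(P,float)+W[:3,3];q=K@np.array([q[0],-q[1],-q[2]]);return q[:2]/q[2]
E
python3 - <<'E'
from h import *
s=observe();print(s)
from cell import arm
print([ (a,getattr(arm,a)) for a in dir(arm) if a[0]!='_'])
for n in('top','scene'):
    im=get_image(n);save(im,n+'0');print(n,im.keys(),np.round(im['world_to_cam'],3).tolist(),np.round(im['camera_matrix'],1).tolist())
    for t in('disc1','pink1','bay','rubble_white','rubble_pink','tee','elbow','putty_jar','brush'):
        for d in place_of(im,t): print(t,round(d['confidence'],2),np.round(d['point'],1),np.round(onz(im,d['point']),3))
E
```

```text
pics
{'clock': 0.0, 'joints': array([ 1.21941469,  0.43520277,  0.02500643,  1.57410816, -0.01159435,
        1.13401052, -0.07507851]), 'dq': array([-1.15566334e-03, -3.71671527e-04, -1.33348482e-03,  4.32414603e-05,
        2.54492143e-04, -9.55421531e-04, -6.46018284e-04]), 'joint_efforts': array([-8.77970851e-04, -6.67873192e+01,  9.84228440e-01, -3.14461112e+01,
       -6.06653024e-02,  4.26369812e-02,  1.71312377e-04]), 'position': array([ 0.15369597, -0.60530527,  0.24795363]), 'ee_rot': array([-0.26152766,  2.09088409, -2.08763489]), 'force': array([ 0.02849825, -0.11575468, -0.19748969]), 'ft_torque': array([-0.0754395 ,  0.04095972, -0.07090816]), 'width': 0.9963462033171798}
[('PlanningError', <class 'cell.PlanningError'>), ('tip_extent', 0.022)]
top dict_keys(['color', 'camera_matrix', 'world_to_cam', 'shot']) [[-0.0, -1.0, -0.005, 0.024], [0.997, -0.001, 0.075, -0.579], [-0.075, -0.005, 0.997, -1.276], [0.0, 0.0, 0.0, 1.0]] [[515.5, 0.0, 312.6], [0.0, 515.5, 186.4], [0.0, 0.0, 1.0]]
disc1 0.85 [391.5 228.8] [ 0.473 -0.177  0.   ]
disc1 0.81 [275.5 202.9] [0.539 0.118 0. 
[... 1073 characters left out ...]
6 227.6] [0.738 0.065 0.   ]
disc1 0.64 [233.5 210.4] [ 0.375 -0.123  0.   ]
disc1 0.58 [272.4 203. ] [ 0.448 -0.032  0.   ]
disc1 0.54 [311.4 169.5] [0.45  0.156 0.   ]
pink1 0.69 [236.8 278.3] [ 0.552 -0.289 -0.   ]
pink1 0.58 [291.3 183.5] [0.439 0.067 0.   ]
pink1 0.32 [363.6 153.9] [0.542 0.321 0.   ]
rubble_white 0.53 [363.2 151.9] [0.535 0.329 0.   ]
rubble_pink 0.82 [255.  320.1] [ 0.671 -0.348  0.   ]
rubble_pink 0.61 [244.  237.1] [ 0.471 -0.178  0.   ]
tee 0.55 [177.3 270.6] [ 0.41  -0.366  0.   ]
elbow 0.48 [338.9 138. ] [0.426 0.341 0.   ]
elbow 0.43 [412.2 160.4] [0.688 0.389 0.   ]
putty_jar 0.82 [413.5 158.8] [0.687 0.399 0.   ]
brush 0.81 [371.6 129.5] [ 0.491  0.45  -0.   ]
```

View pics/top0.png

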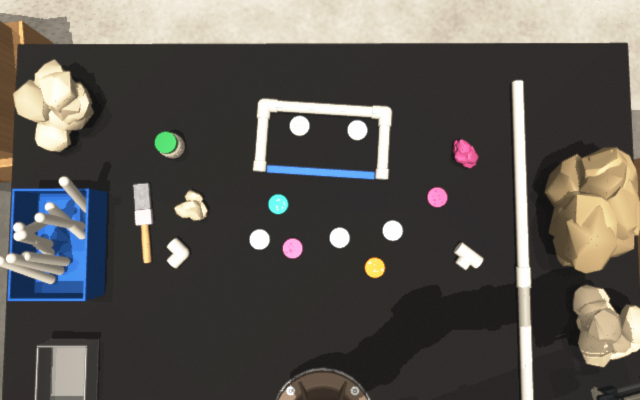

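View pics/scene0.png

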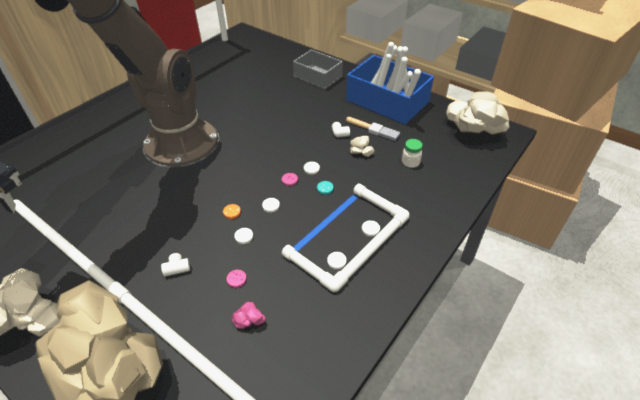

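Run:
```python
import cv2
a=cv2.imread('pics/top0.png')[90:300,150:480]
cv2.imwrite('pics/top0z.png',cv2.resize(a,(792,504),interpolation=cv2.INTER_CUBIC))
```

```text
(no output)
```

View pics/top0z.png

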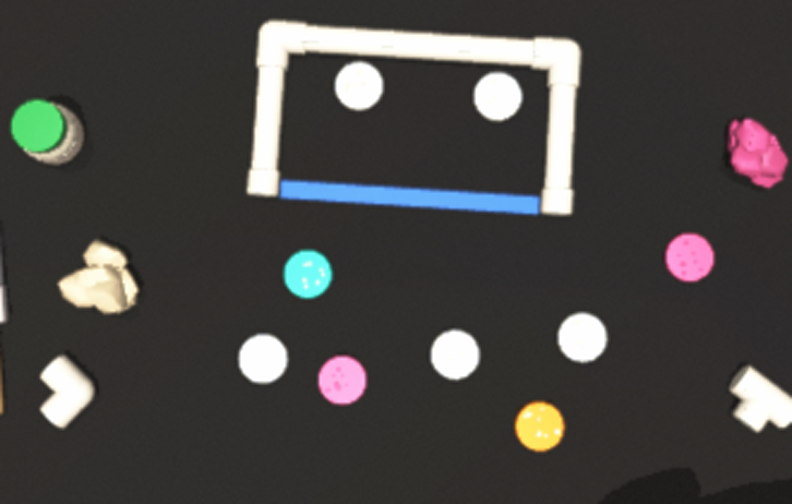

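Both discs in the bay are white. Outside are three white discs, in the top view at (260,239), (339,237) and (392,230). There is also a pink disc at (293,248), a turquoise one at (278,204) and an orange one at (375,268). So two more are needed: I'll take the middle and right ones and leave the left one as the spare. Next I'll measure both precisely from the two views.

```bash
cat >> h.py <<'E'
from scipy.optimize import least_squares
from scipy.spatial.transform import Rotation as Ro
def whiteblobs(im,lo=60,hi=900):
    c=im['color'];hsv=cv2.cvtColor(c,cv2.COLOR_RGB2HSV)
    m=((hsv[:,:,2]>150)&(hsv[:,:,1]<60)).astype('uint8')
    n,l,st,ce=cv2.connectedComponentsWithStats(m)
    return [(ce[i],st[i,4]) for i in range(1,n) if lo<st[i,4]<hi]
def tri(A,pa,B,pb):
    ca,da=ray(A,pa);cb,db=ray(B,pb)
    M=np.c_[da,-db];t=np.linalg.lstsq(M,cb-ca,rcond=None)[0]
    P,Q=ca+da*t[0],cb+db*t[1];return (P+Q)/2,np.linalg.norm(P-Q)
def bayfit(im):
    hsv=cv2.cvtColor(im['color'],cv2.COLOR_RGB2HSV)
    m=((hsv[:,:,0]>100)&(hsv[:,:,0]<120)&(hsv[:,:,1]>120)&(hsv[:,:,2]>150)).astype('uint8')
    n,l,st,ce=cv2.connectedComponentsWithStats(m)
    best=None
    for i in range(1,n):
        P=onz(im,ce[i])
        if abs(P[1])<.15 and .5<P[0]<.75 and (best is None or st[i,4]>st[best,4]): best=i
    ys,xs=np.nonzero(l==best)
    W=np.array([onz(im,(x,y))[:2] for x,y in zip(xs,ys)])
    c=W.mean(0);u=np.linalg.svd(W-c)[2][0]; u=u*np.sign(u[1])  # bay +y
    x=np.array([u[1],-u[0]])
    pr=(W-c)@u
    return c+x*.061,x,u,(pr.min(),pr.max())
E
python3 - <<'E'
from h import *
s=observe();R=Ro.from_rotvec(s['ee_rot']).as_matrix();print('tool axes cols\n',R.round(3))
A=get_image('top');B=get_image('scene')
for im in(A,B): print('bay',bayfit(im))
o,x,u,_=bayfit(A)
bl=whiteblobs(A);bb=whiteblobs(B)
for p,a in bl:
    P=onz(A,p,.012)
    if not(.3<P[0]<.85 and abs(P[1])<.25): continue
    q0=proj(B,P);j=min(bb,key=lambda t:np.hypot(*(t[0]-q0)))
    T,e=tri(A,p,B,j[0]);d=P[:2]-o
    print(p.round(1),a,'plane',P.round(4),'sceneplane',onz(B,j[0],.012).round(4),'tri',T.round(4),round(e,4),'bay xy',(d@x).round(4),(d@u).round(4))
E
```

```text
tool axes cols
 [[-0.969  0.     0.246]
 [-0.246 -0.    -0.969]
 [-0.    -1.     0.   ]]
bay (array([ 6.79578270e-01, -2.31170564e-04]), array([ 0.99785789, -0.06541882]), array([0.06541882, 0.99785789]), (np.float64(-0.13825731003931208), np.float64(0.13779164128251709)))
bay (array([ 0.68027879, -0.00206091]), array([ 0.99790548, -0.06468886]), array([0.06468886, 0.99790548]), (np.float64(-0.12602306157827736), np.float64(0.13941192643526712)))
[299.2 125.4] 312 plane [0.7366 0.0579 0.012 ] sceneplane [0.5151 0.3443 0.012 ] tri [0.6862 0.0517 0.2855] 0.0074 bay xy 0.0531 0.0617
[357.  129.6] 312 plane [ 0.7256 -0.0902  0.012 ] sceneplane [ 0.4546 -0.0472  0.012 ] tri [ 0.6412 -0.1266  0.2191] 0.1406 bay xy 0.0518 -0.0867
[392.2 230.1] 326 plane [ 0.4695 -0.177   0.012 ] sceneplane [ 0.4722 -0.1805  0.012 ] tri [ 0.4692 -0.1779  0.0073] 0.0005 bay xy -0.1981 -0.1901
[339.3 237.3] 324 plane [ 0.4515 -0.0436  0.012 ] sceneplane [ 0.4546 -0.0472  0.012 ] tri [ 0.4514 -0.0439  0.0071] 0.0002 bay xy -0.2247 -0.0582
[259.2 238.9] 329 plane [0.4474 0.1581 0.012 ] sceneplane [0.4506 0.1546 0.012 ] tri [0.4473 0.1586 0.0074] 0.0001 bay xy -0.242 0.1428
```

```bash
cat >> h.py <<'E'
O=np.array([.680,-.001]);X=np.array([.9979,-.065]);U=np.array([.065,.9979])
def b2w(a,b): return O+X*a+U*b
def w2b(p): d=np.asarray(p)[:2]-O; return np.array([d@X,d@U])
def shift(P,yaw=-93.7):
    s=observe();R=Ro.from_rotvec(s['ee_rot']).as_matrix()
    sh=R.T@(np.asarray(P)-s['position']); cur=np.degrees(np.arctan2(R[1,2],R[0,2]))
    print('pos',s['position'].round(4),'shift',sh.round(4),'turn y',round(cur-yaw,2),'toolY',R[:,1].round(3),'t',s['clock'],'w',s['width'].round(3))
    return sh
E
python3 -c "
from h import *
shift([.452,-.045,.15]);shift([.452,-.045,.026])"
```

```text
Traceback (most recent call last):
  File "h.py", line 44, in shift
    print('pos',s['position'].round(4),'shift',sh.round(4),'turn y',round(cur-yaw,2),'toolY',R[:,1].round(3),'t',s['clock'],'w',s['width'].round(3))
                                                                                                                                ^^^^^^^^^^^^^^^^
AttributeError: 'float' object has no attribute 'round'
```

```bash
sed -i "s/s\['width'\].round(3)/round(s['width'],3)/" h.py
python3 -c "
from h import *
shift([.452,-.045,.15]);shift([.452,-.045,.026])"
```

```text
pos [ 0.1539 -0.6058  0.2487] shift [-0.427   0.0987 -0.4701] turn y 17.95 toolY [-0. -0. -1.] t 1.1 w 0.999
pos [ 0.1539 -0.6058  0.2487] shift [-0.427   0.2227 -0.4701] turn y 17.95 toolY [-0. -0. -1.] t 1.1 w 0.999
```

Emit:
arm_command(
  plan=[
    [[-0.028, 0.007, -0.031], [0, 3.6, 0]],
    [[-0.057, 0.013, -0.063], [0, 7.2, 0]],
    [[-0.085, 0.02, -0.094], [0, 10.8, 0]],
    [[-0.114, 0.026, -0.125], [0, 14.4, 0]],
    [[-0.142, 0.033, -0.157], [0, 18, 0]],
  ],
  fingers=-1,
)

```text
clock: 1.6
position: [0.2536, -0.4172, 0.2158]
ee_rot: [-0.075, -2.186, 2.188]
force: [1.4, -0.4, -0.5]
width: 0.999
```

```bash
python3 -c "
from h import *
shift([.452,-.045,.15])"
```

```text
pos [ 0.2536 -0.4172  0.2158] shift [-0.1726  0.0657 -0.3849] turn y -0.2 toolY [ 0.001 -0.001 -1.   ] t 1.6 w 0.999
```

Emit:
arm_command(
  plan=[
    [[-0.018, 0.007, -0.039], [0, 0, 0]],
    [[-0.036, 0.014, -0.08], [0, 0, 0]],
    [[-0.054, 0.02, -0.12], [0, 0, 0]],
    [[-0.072, 0.027, -0.16], [0, 0, 0]],
    [[-0.09, 0.034, -0.2], [0, 0, 0]],
  ],
)

```text
clock: 2.1
position: [0.3564, -0.2235, 0.1818]
ee_rot: [-0.073, -2.188, 2.189]
force: [0.8, -0.3, -0.0]
width: 0.999
```

```bash
python3 -c "
from h import *
shift([.452,-.045,.15])"
```

```text
pos [ 0.3564 -0.2235  0.1818] shift [-0.0836  0.0318 -0.1844] turn y -0.07 toolY [ 0.001 -0.001 -1.   ] t 2.1 w 0.999
```

Emit:
arm_command(
  plan=[
    [[-0.017, 0.006, -0.037], [0, 0, 0]],
    [[-0.035, 0.013, -0.075], [0, 0, 0]],
    [[-0.055, 0.02, -0.12], [0, 0, 0]],
    [[-0.084, 0.032, -0.163], [0, 0, 0]],
    [[-0.084, 0.032, -0.185], [0, 0, 0]],
  ],
)

```text
clock: 2.6
position: [0.4545, -0.0422, 0.1493]
ee_rot: [-0.07, -2.192, 2.189]
force: [-0.4, 0.1, 0.9]
width: 0.997
```

Run:
```python
from h import *
s=observe();im=get_image('wrist');save(im,'w1')
M=np.array(im['mount']);T=np.eye(4);T[:3,:3]=Ro.from_rotvec(s['ee_rot']).as_matrix();T[:3,3]=s['position']
im['world_to_cam']=np.linalg.inv(T@M)
print(im.keys())
for p,a in whiteblobs(im,500,40000): print(p.round(1),a,onz(im,p,.012).round(4))
for d in boxes_of(im,'disc1'): print(d, onz(im,d['point'],.01).round(4))
shift([.452,-.045,.026])
```

```text
dict_keys(['color', 'camera_matrix', 'mount', 'shot', 'world_to_cam'])
[469.9 171. ] 2715 [ 0.4717 -0.1761  0.012 ]
[321.9 198.9] 2334 [ 0.454  -0.0431  0.012 ]
[108.7 215.6] 2510 [0.4498 0.1562 0.012 ]
[200.7 264.8] 1265 [0.394  0.0795 0.012 ]
[440.8 264.6] 1276 [ 0.3801 -0.155   0.012 ]
[ 31.5 270.4] 1178 [0.398  0.2473 0.012 ]
[609.5 270.6] 1191 [ 0.3634 -0.3207  0.012 ]
[192.2 329.5] 763 [0.3195 0.1017 0.012 ]
[449.2 327. ] 657 [ 0.3065 -0.1675  0.012 ]
[250.8 394.5] 3194 [0.2283 0.0513 0.012 ]
{'point': [394.7, 266.5], 'confidence': 0.9} [ 0.3796 -0.1105  0.01  ]
{'point': [137.1, 112.9], 'confidence': 0.84} [0.539  0.1094 0.01  ]
{'point': [323.5, 199.9], 'confidence': 0.72} [ 0.4523 -0.0444  0.01  ]
{'point': [112.1, 217.1], 'confidence': 0.66} [0.4475 0.1549 0.01  ]
{'point': [470.4, 168.7], 'confidence': 0.6} [ 0.4734 -0.1773  0.01  ]
pos [ 0.4526 -0.0417  0.1495] shift [0.0005 0.1235 0.0036] turn y 0.31 toolY [ 0.     0.002 -1.   ] t 2.7 w 0.995
```

View pics/w1.png

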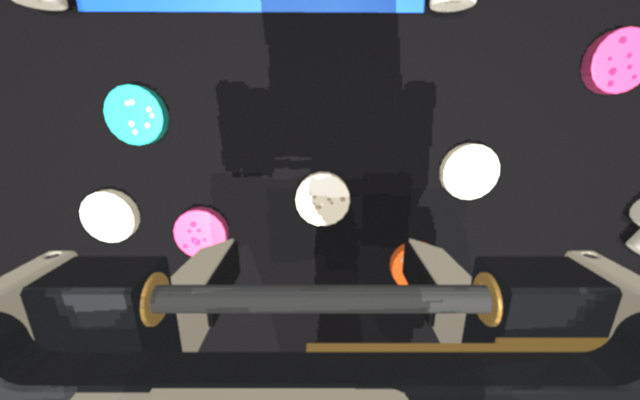

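The wrist view shows the target disc at (322,199), centred between the fingers, with pink and orange clear of them. It agrees with the fixed views to about 2 mm, so I'll descend.

Emit:
arm_command(
  plan=[
    [[0, 0.04, 0.003], [0, 0, 0]],
    [[0, 0.08, 0.003], [0, 0, 0]],
    [[0, 0.1, 0.003], [0, 0, 0]],
    [[0, 0.115, 0.003], [0, 0, 0]],
    [[0, 0.122, 0.003], [0, 0, 0]],
  ],
)

```text
clock: 3.2
position: [0.4506, -0.0498, 0.0266]
ee_rot: [-0.071, -2.186, 2.187]
force: [-0.7, 0.1, -0.1]
width: 0.997
```

Emit:
arm_command(
  plan=[
    [[0, 0, 0], [0, 0, 0]],
    [[0, 0, 0], [0, 0, 0]],
    [[0, 0, 0], [0, 0, 0]],
    [[0, 0, 0], [0, 0, 0]],
    [[0, 0, 0], [0, 0, 0]],
  ],
  fingers=0.7,
  squeeze=5,
)

```text
clock: 3.7
position: [0.4518, -0.0488, 0.0282]
ee_rot: [-0.073, -2.189, 2.189]
force: [-0.9, 1.1, -0.8]
width: 0.612
```

Run:
```python
from h import *
shift([*b2w(-.003,.025),.026])
im=get_image('wrist');save(im,'w2')
print(observe())
```

```text
pos [ 0.4518 -0.0488  0.0282] shift [-0.2215  0.0025 -0.0876] turn y -0.05 toolY [ 0.001 -0.    -1.   ] t 3.7 w 0.612
{'clock': 3.75, 'joints': array([ 0.13532617,  0.50558045, -0.18873708,  2.1848328 ,  0.2036341 ,
        0.46616815, -1.8488108 ]), 'dq': array([-0.00064304,  0.00528609, -0.00142002,  0.00068529,  0.00041528,
       -0.00232459,  0.00081553]), 'joint_efforts': array([ 3.06579787e-01, -5.56019247e+01, -1.53810102e+00, -1.53216898e+01,
        9.53434361e-02, -1.99202931e-02,  2.61752823e-03]), 'position': array([ 0.4517833 , -0.0488074 ,  0.02814474]), 'ee_rot': array([-0.07259964, -2.18860606,  2.18854647]), 'force': array([0.19673336, 0.63133021, 0.38648439]), 'ft_torque': array([ 0.16083242,  0.01701694, -0.02032163]), 'width': 0.5737760279516708}
```

View pics/w2.png

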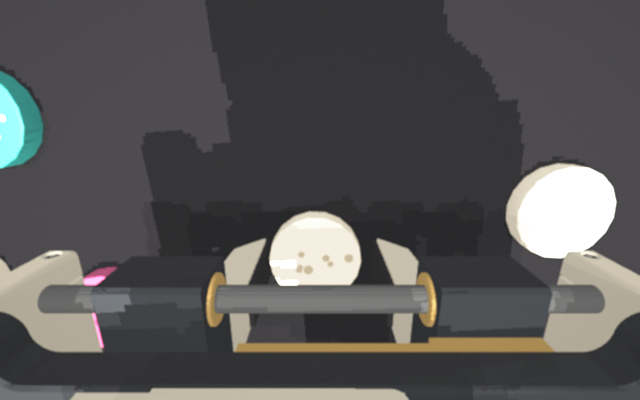

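The jaws straddle the disc at (316,255), and the neighbours are clear. I'll finish closing and lower by 2 mm.

Emit:
arm_command(
  plan=[
    [[0, 0.002, 0], [0, 0, 0]],
    [[0, 0.002, 0], [0, 0, 0]],
    [[0, 0.002, 0], [0, 0, 0]],
    [[0, 0.002, 0], [0, 0, 0]],
  ],
)

```text
clock: 4.15
position: [0.452, -0.0488, 0.026]
ee_rot: [-0.073, -2.189, 2.189]
force: [0.6, -0.2, 5.2]
width: 0.541
```

Run:
```python
from h import *
shift([*b2w(-.003,.025),.026])
s=observe();print(s['force'],s['width'])
im=get_image('wrist');save(im,'w3')
```

```text
pos [ 0.452  -0.0488  0.026 ] shift [-2.214e-01  2.000e-04 -8.760e-02] turn y -0.04 toolY [ 0.001 -0.    -1.   ] t 4.15 w 0.541
[ 0.56018989 -0.20878177  5.17222018] 0.5406266495748608
```

View pics/w3.png

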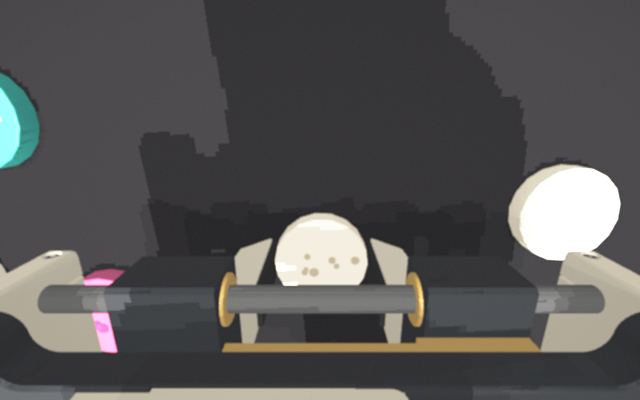

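Gripped: the opening is about 50 mm. Now I'll slide it along the table.

Emit:
arm_command(
  plan=[
    [[-0.015, 0, -0.006], [0, 0, 0]],
    [[-0.035, 0, -0.014], [0, 0, 0]],
    [[-0.06, 0, -0.024], [0, 0, 0]],
    [[-0.085, 0, -0.034], [0, 0, 0]],
    [[-0.11, 0, -0.044], [0, 0, 0]],
  ],
)

```text
clock: 4.7
position: [0.5643, -0.0121, 0.0255]
ee_rot: [-0.07, -2.187, 2.188]
force: [-2.4, -1.0, 4.0]
width: 0.544
```

Run:
```python
from h import *
shift([*b2w(-.003,.025),.026]);print(observe()['force'])
im=get_image('scene');save(im,'s3')
```

```text
pos [ 0.5643 -0.0121  0.0255] shift [-0.1117 -0.0007 -0.0437] turn y -0.06 toolY [-0.001 -0.001 -1.   ] t 4.7 w 0.544
[-2.35236358 -1.03377862  3.95960188]
```

View pics/s3.png

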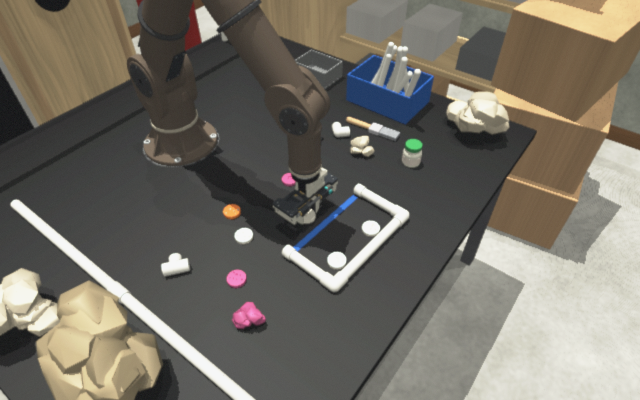

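The scene view shows the gripper at (305,200) with the disc just short of the tape and nothing else moved. Continuing.

Emit:
arm_command(
  plan=[
    [[-0.025, -0.001, -0.01], [0, 0, 0]],
    [[-0.05, -0.001, -0.02], [0, 0, 0]],
    [[-0.075, -0.001, -0.03], [0, 0, 0]],
    [[-0.1, -0.001, -0.039], [0, 0, 0]],
    [[-0.112, -0.001, -0.044], [0, 0, 0]],
  ],
)

```text
clock: 5.25
position: [0.6803, 0.0253, 0.0262]
ee_rot: [-0.072, -2.189, 2.188]
force: [-0.0, 0.4, -0.3]
width: 0.542
```

Emit:
arm_command(
  plan=[
    [[0, 0, 0], [0, 0, 0]],
    [[0, 0, 0], [0, 0, 0]],
    [[0, 0, 0], [0, 0, 0]],
  ],
)

```text
clock: 5.55
position: [0.6775, 0.0238, 0.0263]
ee_rot: [-0.07, -2.186, 2.188]
force: [0.2, 0.2, -0.5]
width: 0.541
```

Run:
```python
from h import *
shift([*b2w(-.003,.025),.026]);s=observe();print(s['force'],s['width'],w2b(s['position']))
im=get_image('top');save(im,'t4')
```

```text
pos [0.6775 0.0238 0.0263] shift [-0.0011  0.0003 -0.0005] turn y -0.07 toolY [-0.002 -0.001 -1.   ] t 5.55 w 0.541
[ 0.22955066  0.19905123 -0.53039025] 0.5411302589036981 [-0.00412291  0.02454495]
```

View pics/t4.png

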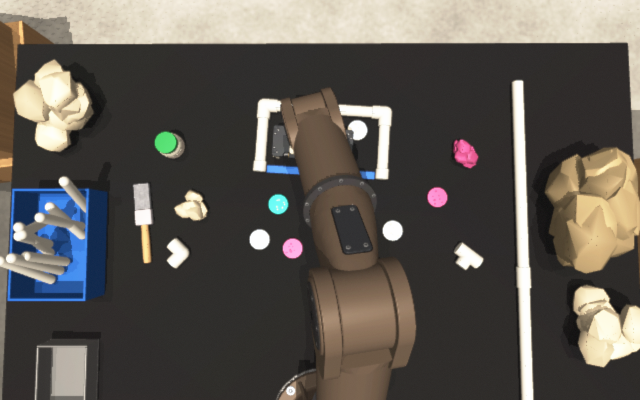

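The gripper is in the bay, and the other objects are where they were. Release the disc with a partial opening, then lift.

Emit:
arm_command(
  plan=[
    [[0, 0, 0], [0, 0, 0]],
    [[0, 0, 0], [0, 0, 0]],
    [[0, 0, 0], [0, 0, 0]],
    [[0, 0, 0], [0, 0, 0]],
  ],
  fingers=-0.4,
)

```text
clock: 6.0
position: [0.6788, 0.0244, 0.0269]
ee_rot: [-0.072, -2.188, 2.188]
force: [-1.2, 0.3, 0.1]
width: 0.696
```

Emit:
arm_command(
  plan=[
    [[0, -0.01, 0], [0, 0, 0]],
    [[0, -0.03, 0], [0, 0, 0]],
    [[0, -0.07, 0], [0, 0, 0]],
    [[0, -0.1, 0], [0, 0, 0]],
    [[0, -0.12, 0], [0, 0, 0]],
  ],
)

```text
clock: 6.5
position: [0.6798, 0.0247, 0.1504]
ee_rot: [-0.076, -2.19, 2.189]
force: [-0.4, -0.4, -0.7]
width: 0.701
```

Run:
```python
from h import *
shift([.471,-.178,.15]);s=observe();print(s['force'],s['width'])
im=get_image('wrist');save(im,'w5')
```

```text
pos [0.6798 0.0247 0.1504] shift [ 0.1951 -0.0005  0.2159] turn y -0.05 toolY [ 0.004  0.    -1.   ] t 6.5 w 0.701
[-0.41153633 -0.36838361 -0.70345976] 0.7013157715825631
```

View pics/w5.png

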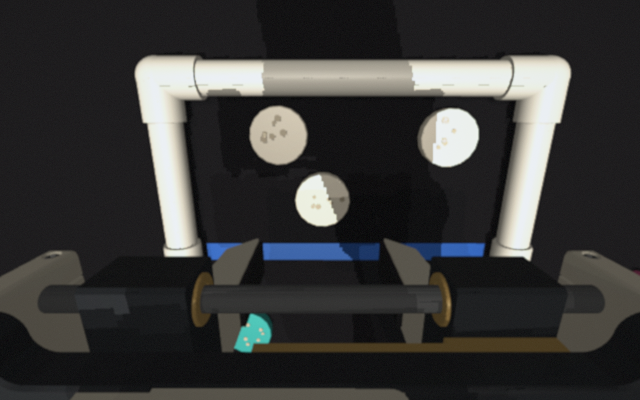

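The wrist view shows three white discs in the bay. The new one, at (322,200), lies past the tape. Next is the right disc.

Emit:
arm_command(
  plan=[
    [[0.025, 0, 0.028], [0, 0, 0]],
    [[0.055, 0, 0.061], [0, 0, 0]],
    [[0.085, 0, 0.094], [0, 0, 0]],
    [[0.115, 0, 0.127], [0, 0, 0]],
    [[0.14, 0, 0.155], [0, 0, 0]],
  ],
  fingers=-1,
)

```text
clock: 7.05
position: [0.527, -0.1228, 0.1473]
ee_rot: [-0.073, -2.187, 2.189]
force: [0.4, -1.0, 0.7]
width: 0.998
```

Emit:
arm_command(
  plan=[
    [[0.025, 0, 0.028], [0, 0, 0]],
    [[0.045, 0, 0.05], [0, 0, 0]],
    [[0.055, 0, 0.061], [0, 0, 0]],
    [[0.055, 0, 0.061], [0, 0, 0]],
    [[0.055, 0, 0.061], [0, 0, 0]],
  ],
)

```text
clock: 7.55
position: [0.4712, -0.1775, 0.1471]
ee_rot: [-0.073, -2.19, 2.189]
force: [0.9, -0.0, -0.1]
width: 1.002
```

Run:
```python
from h import *
s=observe();im=get_image('wrist');save(im,'w6')
M=np.array(im['mount']);T=np.eye(4);T[:3,:3]=Ro.from_rotvec(s['ee_rot']).as_matrix();T[:3,3]=s['position']
im['world_to_cam']=np.linalg.inv(T@M)
for p,a in whiteblobs(im,1800,4000): print(p.round(1),a,onz(im,p,.012).round(4))
shift([.471,-.178,.026])
```

```text
[272.8  22.2] 2016 [ 0.6158 -0.1497  0.012 ]
[456.8  90.5] 2231 [ 0.5566 -0.2949  0.012 ]
[320.4 198.2] 2384 [ 0.4719 -0.1772  0.012 ]
[515.6 241.9] 1828 [ 0.417  -0.3591  0.012 ]
[ 33.  274.6] 2423 [0.4119 0.1094 0.012 ]
[613.4 280.7] 1907 [ 0.3689 -0.4604  0.012 ]
[249.9 394. ] 3512 [ 0.2481 -0.0834  0.012 ]
pos [ 0.4715 -0.1771  0.147 ] shift [0.0006 0.121  0.001 ] turn y 0.05 toolY [ 0.001  0.    -1.   ] t 7.6 w 0.995
```

View pics/w6.png

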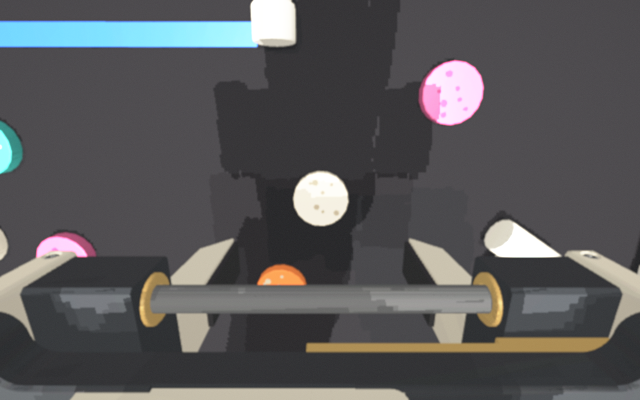

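The disc at (320,198) is centred under the gripper, with pink, the tee and orange clear. Descend and grip.

Emit:
arm_command(
  plan=[
    [[0, 0.04, 0], [0, 0, 0]],
    [[0, 0.08, 0], [0, 0, 0]],
    [[0, 0.1, 0], [0, 0, 0]],
    [[0, 0.115, 0], [0, 0, 0]],
    [[0, 0.121, 0], [0, 0, 0]],
  ],
)

```text
clock: 8.1
position: [0.4705, -0.1766, 0.0241]
ee_rot: [-0.067, -2.19, 2.187]
force: [-0.1, 0.2, 0.6]
width: 0.995
```

Emit:
arm_command(
  plan=[
    [[0, 0, 0], [0, 0, 0]],
    [[0, 0, 0], [0, 0, 0]],
    [[0, 0, 0], [0, 0, 0]],
    [[0, 0, 0], [0, 0, 0]],
    [[0, 0, 0], [0, 0, 0]],
  ],
  fingers=0.7,
  squeeze=5,
)

```text
clock: 8.6
position: [0.4704, -0.1785, 0.0263]
ee_rot: [-0.073, -2.188, 2.189]
force: [-0.3, 0.2, -0.1]
width: 0.619
```

Emit:
arm_command(
  plan=[
    [[0, 0, 0], [0, 0, 0]],
    [[0, 0, 0], [0, 0, 0]],
    [[0, 0, 0], [0, 0, 0]],
    [[0, 0, 0], [0, 0, 0]],
  ],
)

```text
clock: 9.0
position: [0.4702, -0.1785, 0.026]
ee_rot: [-0.072, -2.188, 2.189]
force: [-0.9, -0.8, 5.1]
width: 0.542
```

Run:
```python
from h import *
shift([*b2w(-.150,-.075),.026]);shift([*b2w(-.003,-.075),.026])
im=get_image('wrist');save(im,'w7')
```

```text
pos [ 0.4702 -0.1785  0.026 ] shift [-0.0477  0.     -0.1158] turn y -0.06 toolY [ 0. -0. -1.] t 9.0 w 0.542
pos [ 0.4702 -0.1785  0.026 ] shift [-1.947e-01  1.000e-04 -1.159e-01] turn y -0.06 toolY [ 0. -0. -1.] t 9.0 w 0.542
```

View pics/w7.png

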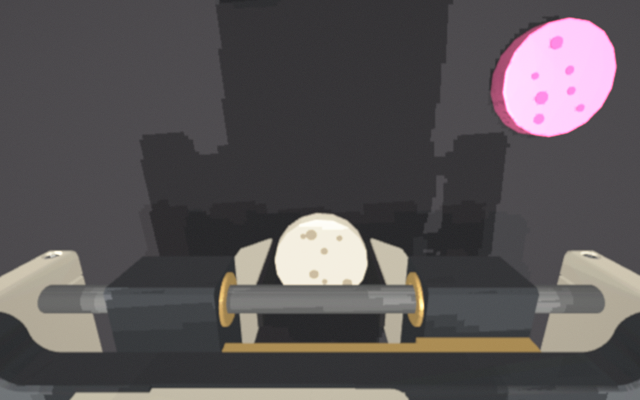

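The disc is gripped at (321,255). First I'll slide it left in front of the mouth, then straight in.

Emit:
arm_command(
  plan=[
    [[-0.006, 0, -0.015], [0, 0, 0]],
    [[-0.016, 0, -0.04], [0, 0, 0]],
    [[-0.028, 0, -0.068], [0, 0, 0]],
    [[-0.04, 0, -0.098], [0, 0, 0]],
    [[-0.048, 0, -0.116], [0, 0, 0]],
  ],
)

```text
clock: 9.55
position: [0.5266, -0.0637, 0.026]
ee_rot: [-0.071, -2.19, 2.189]
force: [-0.3, -3.3, 4.9]
width: 0.539
```

Emit:
arm_command(
  plan=[
    [[-0.02, 0, 0], [0, 0, 0]],
    [[-0.045, 0, 0], [0, 0, 0]],
    [[-0.07, 0, 0], [0, 0, 0]],
    [[-0.09, 0, 0], [0, 0, 0]],
    [[-0.1, 0, 0], [0, 0, 0]],
  ],
)

```text
clock: 10.05
position: [0.6266, -0.0723, 0.0256]
ee_rot: [-0.072, -2.188, 2.188]
force: [-4.7, 0.2, 7.1]
width: 0.54
```

Run:
```python
from h import *
shift([*b2w(-.003,-.075),.026]);s=observe();print(s['force'],w2b(s['position']))
im=get_image('scene');save(im,'s8')
```

```text
pos [ 0.6266 -0.0723  0.0256] shift [-0.0457 -0.0004  0.0004] turn y -0.05 toolY [ 0.  0. -1.] t 10.05 w 0.54
[-4.6568589   0.17258738  7.10456992] [-0.04868803 -0.07458042]
```

View pics/s8.png

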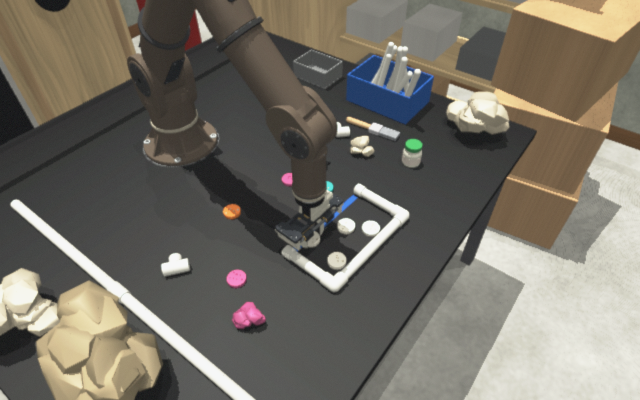

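The disc is passing over the tape near (308,238), and the three in the bay are undisturbed. 46 mm to go.

Emit:
arm_command(
  plan=[
    [[-0.015, 0, 0], [0, 0, 0]],
    [[-0.03, 0, 0], [0, 0, 0]],
    [[-0.042, 0, 0], [0, 0, 0]],
    [[-0.046, 0, 0], [0, 0, 0]],
    [[-0.046, 0, 0], [0, 0, 0]],
  ],
)

```text
clock: 10.6
position: [0.6707, -0.0753, 0.0253]
ee_rot: [-0.071, -2.188, 2.188]
force: [-0.3, -0.1, 0.5]
width: 0.539
```

Emit:
arm_command(
  plan=[
    [[0, 0, 0], [0, 0, 0]],
    [[0, 0, 0], [0, 0, 0]],
    [[0, 0, 0], [0, 0, 0]],
    [[0, 0, 0], [0, 0, 0]],
  ],
  fingers=-0.4,
)

```text
clock: 11.0
position: [0.671, -0.0753, 0.0258]
ee_rot: [-0.072, -2.188, 2.188]
force: [0.1, 0.1, -0.2]
width: 0.696
```

Emit:
arm_command(
  plan=[
    [[0, -0.01, 0], [0, 0, 0]],
    [[0, -0.03, 0], [0, 0, 0]],
    [[0, -0.07, 0], [0, 0, 0]],
    [[0, -0.11, 0], [0, 0, 0]],
    [[0, -0.14, 0], [0, 0, 0]],
  ],
)

```text
clock: 11.5
position: [0.6719, -0.0752, 0.1693]
ee_rot: [-0.075, -2.19, 2.189]
force: [-0.2, -0.4, 0.5]
width: 0.702
```

Run:
```python
from h import *
shift([.40,-.30,.2])
im=get_image('wrist');save(im,'w9')
```

```text
pos [ 0.6719 -0.0752  0.1693] shift [ 0.2565 -0.0314  0.2421] turn y -0.05 toolY [ 0.003 -0.    -1.   ] t 11.5 w 0.702
```

View pics/w9.png

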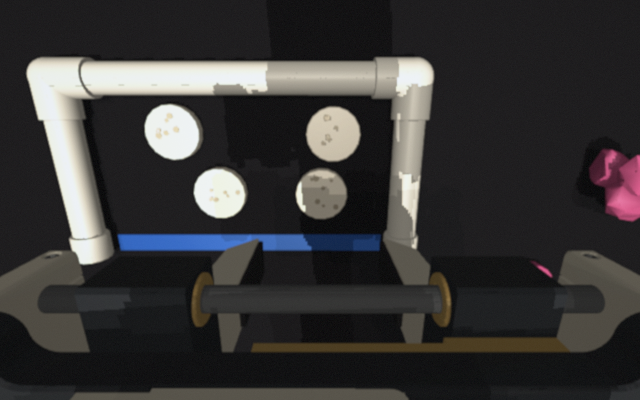

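Four white discs are in the bay, all wholly past the tape. I'll move the arm aside for a last check from above.

Emit:
arm_command(
  plan=[
    [[0.03, -0.01, 0.028], [0, 0, 0]],
    [[0.06, -0.02, 0.056], [0, 0, 0]],
    [[0.09, -0.03, 0.084], [0, 0, 0]],
    [[0.12, -0.03, 0.112], [0, 0, 0]],
    [[0.15, -0.03, 0.14], [0, 0, 0]],
  ],
)

```text
clock: 12.05
position: [0.5112, -0.2061, 0.1968]
ee_rot: [-0.073, -2.188, 2.19]
force: [0.0, -1.5, -0.3]
width: 0.702
```

Emit:
arm_command(
  plan=[
    [[0.03, 0, 0.028], [0, 0, 0]],
    [[0.05, 0, 0.065], [0, 0, 0]],
    [[0.07, 0, 0.1], [0, 0, 0]],
    [[0.09, 0, 0.14], [0, 0, 0]],
    [[0.1, 0, 0.16], [0, 0, 0]],
  ],
)

```text
clock: 12.55
position: [0.3992, -0.3619, 0.1964]
ee_rot: [-0.076, -2.184, 2.188]
force: [-1.0, -0.2, -0.8]
width: 0.696
```

Emit:
arm_command(
  plan=[
    [[0.01, 0, 0.02], [0, 0, 0]],
    [[0.02, 0, 0.06], [0, 0, 0]],
    [[0.03, 0, 0.1], [0, 0, 0]],
    [[0.04, 0, 0.13], [0, 0, 0]],
    [[0.04, 0, 0.14], [0, 0, 0]],
  ],
)

```text
clock: 13.05
position: [0.3499, -0.4992, 0.1962]
ee_rot: [-0.076, -2.183, 2.187]
force: [-0.2, 0.2, 0.9]
width: 0.701
```

Run:
```python
from h import *
s=observe();print(s['clock'],s['position'],s['force'])
for n in('top','scene'):
    im=get_image(n);save(im,n+'_end')
    for p,a in whiteblobs(im):
        P=onz(im,p,.012)
        if .3<P[0]<.85 and abs(P[1])<.25: print(n,p.round(1),a,P.round(4),w2b(P).round(3))
    for t in('pink1','rubble_white','rubble_pink','tee','elbow','putty_jar','brush'):
        for d in place_of(im,t)[:2]: print(t,round(d['confidence'],2),np.round(onz(im,d['point']),3))
```

```text
13.05 [ 0.34994498 -0.49915754  0.19615922] [-0.20128847  0.24547658  0.87686286]
top [299.2 125.4] 314 [0.7366 0.0578 0.012 ] [0.053 0.062]
top [357.  129.6] 313 [ 0.7256 -0.0901  0.012 ] [ 0.051 -0.086]
top [312.5 148.8] 316 [0.6763 0.0237 0.012 ] [-0.005  0.024]
top [351.4 151.7] 320 [ 0.6686 -0.0754  0.012 ] [-0.007 -0.075]
top [259.2 239. ] 330 [0.4473 0.1581 0.012 ] [-0.243  0.144]
pink1 0.75 [ 0.558 -0.294  0.   ]
pink1 0.58 [0.427 0.072 0.   ]
rubble_white 0.64 [0.535 0.339 0.   ]
rubble_white 0.38 [0.678 0.022 0.   ]
rubble_pink 0.9 [ 0.665 -0.347  0.   ]
tee 0.93 [ 0.404 -0.361  0.   ]
elbow 0.7 [0.41  0.352 0.   ]
elbow 0.57 [0.447 0.151 0.   ]
putty_jar 0.56 [0.684 0.385 0.   ]
brush 0.83 [0.484 0.453 0.   ]
scene [311.4 167.1] 159 [0.4506 0.1546 0.012 ] [-0.239  0.14 ]
scene [345.6 225. ] 221 [0.6787 0.0201 0.012 ] [-0.003  0.021]
pink1 0.71 [ 0.551 -0.286  0.   ]
pink1 0.63 [0.435 0.059 0.   ]
rubble_white 0.58 [ 0.542  0.334 -0.   ]
rubble_pink 0.81 [ 0.665 -0.352  0.   ]
rubble_pink 0.54 [ 0.73  -0.086  0.   ]
tee 0.59 [ 0.414 -0.372  0.   ]
tee 0.59 [ 0.669 -0.078 -0.   ]
elbow 0.67 [0.417 0.343 0.   ]
putty_jar 0.94 [0.683 0.389 0.   ]
brush 0.9 [0.494 0.448 0.   ]
brush 0.48 [ 0.661 -0.074  0.   ]
```

View pics/top_end.png

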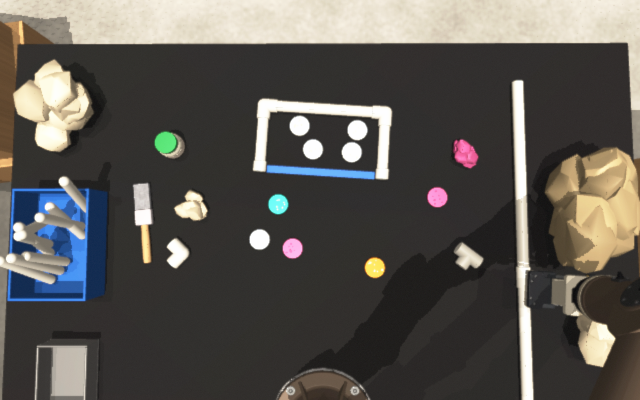

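View pics/scene_end.png

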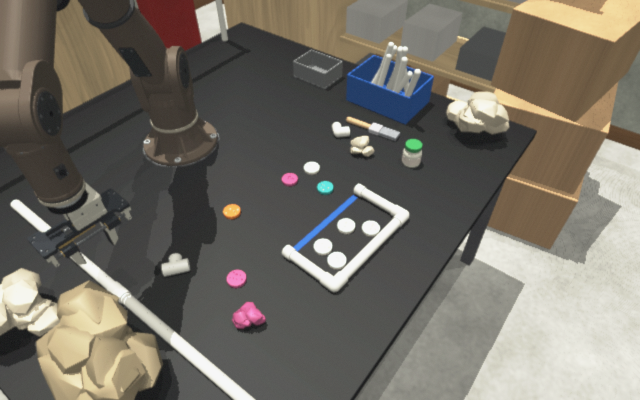

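Both views show four white discs in the bay, the spare at (259,239) in the top view, and everything else unmoved. The arm touches nothing, hanging above the long pipe on the right, with the fingertips about 0.17 m up. Handing in.

```bash
python3 -c "
from cell import *
print(sign_off())"
```

```text
the job is handed in; nothing more can be done
None
```

The white pipe bay now holds exactly four white discs, and the job was handed in at about 13 s of the 54 s allowed. Both discs already in the bay were white, so I gripped the middle and right loose ones lightly and slid each flat along the table into it.

**In the bay:** the last top view puts the four at bay x/y (53, 62), (51, −86), (−5, 24) and (−7, −75) mm. All are wholly past the tape.

**Spare disc:** the left white disc was left alone and measures within 1 mm of its starting place, 243 mm in front of the bay.

**Everything else:** the pink discs, rocks, fittings, jar and brush show no movement beyond network noise of about 1 cm. The orange and turquoise look-alikes look unmoved in the pictures. The arm is clear of everything.

**Disagreements:**
- The top and scene cameras differed by about 3–4 mm.
- In the scene view, the colour threshold isolated only two of the five discs, the spare and one in the bay. I confirmed the other three there by eye.
- The networks gave a few low-confidence false hits.

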